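# Clamp the former in the bag-folding jig with the loose crank

## Robot

A 6-joint arm with a two-finger parallel gripper is mounted at the origin on the work surface. World frame = base frame: x ahead of the robot, y to its left, z up, the work surface at z = 0. Lengths are in mm, angles in rad, forces in N, time in s.
With the tool pointing down it reaches from about 300 to 775 mm from the base axis. Payload 14.6 kg.
Tool frame: the origin (TCP) lies between the finger pads; the fingertips stand 22 mm ahead of it and the grasp point (between the pads) lies 3 mm ahead of it; z points along the fingers, y is the direction in which the jaws open and shut (so a half turn about z gives the same grasp; the last joint's range is limited). The gripper opens to 94 mm and grips with 3 to 60 N. Pads are 16 mm wide; open, the fingers measure 119 mm over their backs; the gripper's body (75 mm by 177 mm) begins 78 mm behind the grasp point.
Start: joints at [-1.17, 0.3, 1.521, -0, 1.321, -0.067], TCP at [248, -490.903, 227.446] pointing down, gripper open.
Joint ranges: [-3.03, 3.03], [-0.79, 2.21], [0.23, 2.52], [-1.04, 4.18], [0, 3.07], [-2.55, 2.55]. Speed limits (rad/s): [2.22, 2.22, 2.57, 3.14, 3.14, 3.14].

## Interface

Orientations are given as a 3x3 rotation matrix whose columns are the frame's x, y, z axes.
In Python, from bench import monitor, imaging, finish_job gives the robot as it stands.
- The arm moves only by the tool carry_out, never from a script. Its argument "motion" is one flat list of numbers, 7 for each row, row after row: the shift along the tool's x, y, z in mm, then the turn, a rotation vector about the tool's x, y, z in degrees, then the opening in per cent of the stroke, from 0 (shut) to 100 (fully open). In form: [dx, dy, dz, rx, ry, rz, gripper, dx, dy, dz, rx, ry, rz, gripper, ...]. A call has 1 to 20 rows; each row shifts and turns the commanded pose from where the row before left it, along the tool's axes as they then stand; what a row does not reach is not made up. A row lasts 1/12 s, in which the tool goes at most 41.7 mm and 7.16 degrees, less where a joint would pass 70% of its speed; a pose out of reach is approached as far as the arm can. A call with a gripper value outside its range is refused whole. The fingers move at their own pace and stop on an object; "newtons" is the grip in N (left out, the last holds). Time passes only in rows, so rows that do not move let the fingers close. It gives the time, the measured TCP pose, the force and the opening at its end, in the units of the state.
- monitor.read_state(): the state, without advancing time (a new reading comes with each control period).
- imaging.read_camera(name): name is "scene" or "top" or "wrist"; returns a dict with "frame" (480x640x3 uint8, red, green, blue), "depth" (480x640 float32, mm along the optical axis (not along the pixel's ray), 0 where there is no reading), "vfov" (degrees; the focal length in pixels is half the picture's height over the tangent of half this angle, whatever the lens; pixels are square), "cx", "cy" (the principal point, pixels), "R" (3x3) and "t" (3): a world point X has camera coordinates R X + t. Camera axes: x right, y down, z forward; pixel columns grow to the right and rows downward; lengths in mm; the calibration is good to about 2 mm. A picture is of the moment at which its call begins.
- finish_job(): hands the job in, once; it reports no verdict.
The state is a dict: "time_s": time; "qpos": joint angles; "qvel": joint speeds; "joint_torque": joint torques, N m; "position": TCP position; "orientation": TCP orientation; "force": force on the tool from outside, world axes, zero at the start; "wrist_torque": the same for the moment, N m; "grip_width": finger opening in mm.
Only numpy, scipy, OpenCV 4.12 (cv2) and the standard library are available. Lean on these libraries where they do the work, as an engineer would, in place of code of your own. Each camera call takes 0.05 s, during which the arm holds its last target. There are 200 camera calls.

## Task

Clamp the wooden former block in the bag-folding jig: fit the loose crank fully down onto the jig's square shaft and wind it clockwise (seen from above), round and round, until the sliding cheek has pushed the block against the end stop and holds it firmly. Feel for it and stop as soon as it is firm: do not overtighten or ram anything. Let go, leaving the crank on the shaft, and leave the other things on the table where they are.

Things in the scene. Friction and masses are not known exactly. Their poses are not given: they have to be found in the camera images.
- crank_hub (a point): Centre of the loose steel crank's hub, half-way up. The hub is a block 36 x 36 mm, 44 mm tall, standing on the table; grip it by its +y and -y faces. A flat arm (16 mm wide, 28 to 40 mm above the hub's underside) runs along the crank's +x to an upright round dark wood handle. z is up. The crank weighs about 0.33 kg, its balance point within 15 mm of the hub's axis.
- crank_mouth (a point): Mouth centre of the square blind socket in the hub's underside, 22 mm below crank_hub, same axes. The socket is 17.5 x 17.5 mm and 36 mm deep, its sides parallel to the hub's, with a 2 mm lead-in chamfer.
- crank_handle (a point): Middle of the crank's handle: 62 mm from the hub's axis along the crank's +x, 64.5 mm above its underside. Handle 22 mm in diameter, 46 mm tall, upright, spinning freely on its pin: it can be held without turning the hand while led round a circle of 62 mm radius. Readings are off by a mm or so; a stiff hand on a wrong circle is pushed in and out and may lose it: give way to that.
- shaft_top (a point): Top centre of the upright square steel shaft, 16 x 16 mm, sides along its x and y, z up; a 3 mm nose, 12 x 12 mm, stands above this point. The shaft rises 28 mm above a round collar (42 mm across, top 50 mm above the table) on a grey gearbox 76 x 76 mm, 46 mm high. The crank fits in any of four directions with about 0.1 rad of backlash.
- shaft_collar (a point): Centre of the collar's top face, 28 mm below shaft_top. Fully home, the hub's underside rests on the collar and crank_mouth lies here.
- shaft (a joint): Turn of the shaft in rad, growing clockwise seen from above; starts between -0.75 and 0.75. Each rad moves the sliding cheek 6 mm (38 mm a full turn) towards the stop. The shaft drags with 0.2 N m (about 3 N at the handle) and stays where it is left.
- plate_face (a point): Centre of the pressing face of the sliding cheek's wooden plate, 130 mm wide, 50 mm tall. Its y points along the bed to the stop, z up. The plate rides on stiff springs (20 N/mm) on the grey cheek. With the block on the stop, each 10 N of clamping adds about 1 N at the handle. Firm is 20 to 35 N (2 to 3.5 N at the handle above the free drag); 70 N bruises the block.
- plate: The same sprung wooden plate; origin at the foot of its pressing face, 27 mm below plate_face.
- former: Loose plain wooden block 120 (x) x 60 (y) x 56 mm tall, about 0.28 kg, lying on the jig's steel bed between the plate and the stop, perhaps slightly askew and short of the stop; origin at the centre of its underside, 12 mm above the table.
- stop: Fixed grey end stop of the jig, 130 x 22 mm, 50 mm tall; origin at the foot of its main face, which looks to the plate, its y pointing away from the plate. A fixed steel pad, 110 mm wide and 40 mm tall, stands out of this face by an amount set by the last user, 3 to 13 mm, which is not measured. The block is clamped between this pad and the plate.
- crank: The crank; origin at crank_mouth.
- glue_pot: Bystander: white-lidded jar, 64 mm across and 85 mm tall; origin under it.
- cup: Bystander: yellow cup, 72 mm across and 80 mm tall; origin under it.
- brush: Bystander: brush lying on the table.
- stamp: Bystander: wooden hand stamp, 44 mm across, 72 mm tall; origin under it.
- wrench: Bystander: steel wrench lying on the table.
- folder: Bystander: flat white folding stick, 150 x 22 x 5 mm.
- jig: The fixed bag-folding jig: steel bed plate 150 x 400 mm, 12 mm thick, with the gearbox, shaft, sliding cheek and plate. Origin on the table under the shaft's axis; its y runs along the bed to the stop, the bed reaching from y = -70 to 330 mm.
There are look-alikes about, which are no part of the job. There is more than one size of the crank; the job needs the larger. Several things have the shape of the former; the one meant has the colours described above.

How it is judged (in metres and radians):
On the way, in this order (a step that is already met when the one before it is completed fails the run):
1. the crank is fully home on the square shaft: its mouth within 4 mm of the collar's top and of the shaft's axis, upright (distance between crank_mouth and shaft_collar below 0.004 m and angle between crank's own z axis and vertical below 0.12 rad), for 0.2 s.
2. the shaft has been wound at least a full turn clockwise with the crank on it (value of joint shaft above 7.1 rad and distance between crank_mouth and shaft_collar below 0.006 m), for 0.1 s.
At the end, for the whole second after the job is handed in: The former lies flat and square (within 0.05 rad) between plate and stop, clamped with more than 12 N, at rest; the crank stands upright on the shaft within 6 mm of fully home, at rest (contact force between plate and former above 12 N and angle between the y axis of former and the y axis of stop, either way round below 0.05 rad and angle between former's own z axis and vertical below 0.06 rad and distance between crank_mouth and shaft_collar below 0.006 m and angle between crank's own z axis and vertical below 0.12 rad and linear speed of crank below 0.02 m/s and linear speed of former below 0.01 m/s); the robot touches nothing.
It fails at once if the former is overtightened: clamped with more than 70 N (contact force between plate and former above 70 N).
It fails at once if the crank is rammed: pressed on the jig with more than 45 N while it is not yet home on the shaft (contact force between crank and jig above 45 N and distance between crank_mouth and shaft_collar above 0.006 m).
It fails at once if a bystander is shoved more than 30 mm (distance of any of glue_pot, cup, brush, stamp, wrench, folder from where it was at the start of the episode above 0.03 m).
It also fails if it takes over 72 s, if anything falls off the work surface, if the arm or the gripper's body presses on something with over 40 N, if the wrist force passes 120 N, or if a joint passes its speed limit or range.

## Working session

There is one attempt and no reset: what is moved stays moved. The work goes in short steps, Python scripts to look and compute and a tool call to move; the robot and the scene stay as the last step left them, time stands still between calls to the robot, and variables do not carry over. Pictures are saved under pics/ and viewed, about 8 in all and at most 12, crops included, and the job is handed in when it is done.

Besides the shell and the picture viewer there is one more tool, called after "Call:" in YAML: its name, and indented under it one key for each argument. carry_out: Moves the arm, as the interface text tells. Its arguments: {"type":"object","properties":{"motion":{"type":"array"},"newtons":{"type":"number"}},"required":["motion"]}

```bash
mkdir -p pics; cat > h.py <<'E'
import numpy as np, cv2
from bench import monitor, imaging, finish_job
def shot(n):
    c=imaging.read_camera(n); np.savez(''+n+'.npz',**{k:np.array(v) for k,v in c.items()}); return c
def load(n): return dict(np.load(''+n+'.npz'))
def foc(c): return 240/np.tan(np.radians(float(c['vfov']))/2)
def ray(c,u,v): return np.array([(u-float(c['cx']))/foc(c),(v-float(c['cy']))/foc(c),1])
def pix(c,u,v):
    d=float(np.median(c['depth'][int(v)-1:int(v)+2,int(u)-1:int(u)+2])); return c['R'].T@(ray(c,u,v)*d-c['t'])
def atz(c,u,v,z):
    o=-c['R'].T@c['t']; r=c['R'].T@ray(c,u,v); return o+r*(z-o[2])/r[2]
def proj(c,X):
    p=c['R']@np.array(X,float)+c['t']; return p[:2]/p[2]*foc(c)+[float(c['cx']),float(c['cy'])]
def save(im,n): cv2.imwrite('pics/'+n+'.png',np.ascontiguousarray(im[:,:,::-1]))
E
python3 - <<'E'
from h import *
for n in ('scene','top'):
    c=shot(n); save(c['frame'],n); print(n,c['vfov'],c['cx'],c['cy'],-c['R'].T@c['t'],c['R'])
print(monitor.read_state())
E
```

```text
scene 46.89327486359751 320.97618981129233 235.75536760136762 [1427.61766935  347.03847526  796.16432066] [[-0.44482792  0.89554531  0.01125653]
 [ 0.52629319  0.27154424 -0.80577863]
 [-0.72466792 -0.3525086  -0.59210986]]
top 56.75122288148891 315.2320752982676 249.8441286017966 [402.99185272 -69.87892329 956.58952103] [[ 0.0198697  -0.99957652  0.02125988]
 [-0.98419191 -0.02329798 -0.17556622]
 [ 0.17598718 -0.01743535 -0.98423804]]
{'time_s': 0.1, 'qpos': array([-1.16959997e+00,  3.00415319e-01,  1.52147977e+00, -5.13764220e-05,
        1.32070374e+00, -6.66376783e-02]), 'qvel': array([-0.00058107, -0.00173917, -0.00200746,  0.00116431,  0.00094854,
       -0.00033399]), 'joint_torque': array([ 1.56688275e-03, -5.32643330e+01, -3.53283870e+01,  7.10465619e-02,
        2.35170673e-02, -4.24592577e-05]), 'position': array([ 247.91453444, -490.73320104,  226.95977536]), 'orientation': array([[ 8.92541389e-01,  4.50965271e-01, -4.38756988e-04],
       [ 4.50965484e-01, -8.92540929e-01,  9.06840080e-04],
       [ 1.73448126e-05, -1.00725656e-03, -9.99999493e-01]]), 'force': array([-0.91633468,  0.20992168,  0.03537896]), 'wrist_torque': array([-0.01020089,  0.00117234, -0.02649589]), 'grip_width': 94.11059636966931}
```

View pics/top.png

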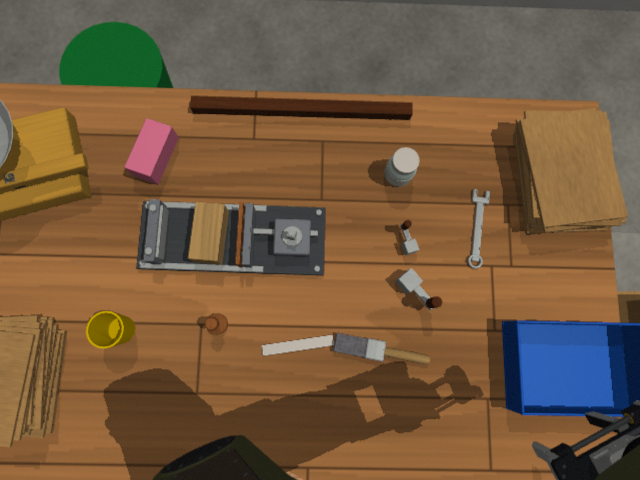

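View pics/scene.png

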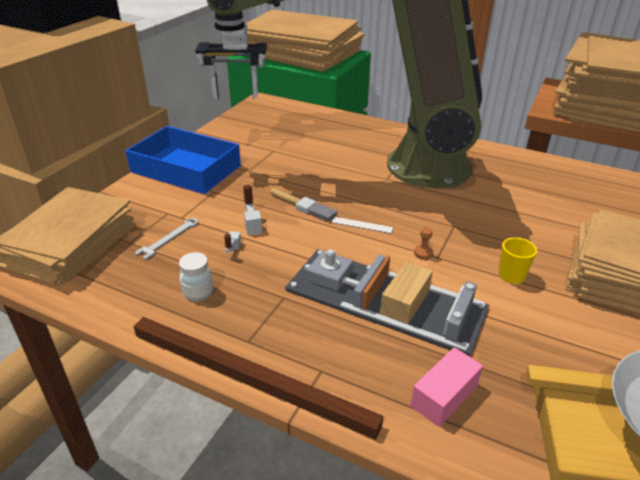

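The top view shows two cranks: a small one at (408,238) and a larger one with hub (411,281) and handle (434,302). The jig's shaft is at (291,236), the plain wooden former at (208,232), and the stop at (153,232). The pink block at (152,150) is a look-alike. I'll confirm the crank in an enlarged crop and get rough positions.

```bash
python3 - <<'E'
from h import *
c=load('top'); im=c['frame'][190:320,260:460]; save(cv2.resize(im,None,fx=4,fy=4,interpolation=cv2.INTER_CUBIC),'crop1')
for n,u,v,z in (('bighub',411,279,44),('bighandle',434,301,87),('smallhub',410,245,30),('smallhandle',406,225,60),('shaft',291,234,78),('gearTL',275,220,46),('gearTR',310,220,46),('gearBR',311,255,46),('gearBL',275,255,46)):
    print(n,pix(c,u,v).round(1),atz(c,u,v,z).round(1))
for n,u,v in (('bedTL',142,201),('bedTR',326,207),('bedBR',325,275),('bedBL',138,269)): print(n,atz(c,u,v,12).round(1))
E
```

```text
bighub [ 509.6 -285.8   43.5] [ 509.5 -285.7   44. ]
bighandle [ 462.1 -319.6   88.3] [ 462.2 -320.    87. ]
smallhub [ 583.4 -287.6   32.7] [ 583.9 -288.2   30. ]
smallhandle [ 619.9 -273.1   61.7] [ 620.3 -273.5   60. ]
shaft [591.  -35.9  80.2] [591.4 -35.9  78. ]
gearTL [ 6.278e+02 -1.000e-01  4.520e+01] [ 6.276e+02 -1.000e-01  4.600e+01]
gearTR [637.3 -73.9  14.4] [629.4 -73.7  46. ]
gearBR [560.3 -77.7  12.3] [554.7 -77.4  46. ]
gearBL [ 5.584e+02 -4.000e-01  1.300e+01] [553.   -2.8  46. ]
bedTL [671.3 293.9  12. ]
bedTR [ 668.1 -108.4   12. ]
bedBR [ 517.7 -108.6   12. ]
bedBL [521.6 289.2  12. ]
```

View pics/crop1.png

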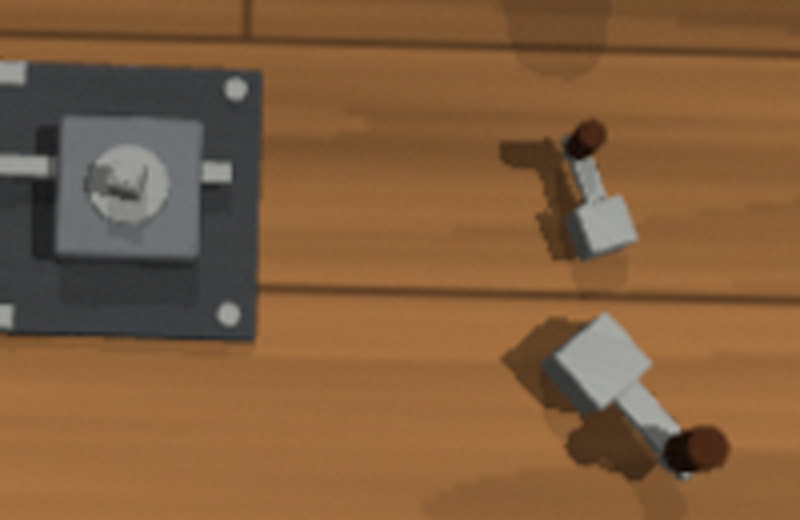

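The crop confirms that the lower crank is the larger one: hub top at about (410.5,280.5), handle top at about (434,302). I'll move above it with the jaws close to its y axis and look with the wrist camera.

Call:
carry_out:
  motion: [30,-6,-2,0,0,0,100,30,-6,-2,0,0,0,100,30,-6,-2,0,0,0,100,30,-6,-2,0,0,0,100,30,-6,-2,0,0,0,100,30,-6,-2,0,0,0,100,30,-6,-2,0,0,0,100,30,-6,-2,0,0,0,100,30,-6,-2,0,0,0,100,30,-6,-2,0,0,0,100,0,0,0,0,0,-6.5,100,0,0,0,0,0,-6.5,100,0,0,0,0,0,0,100,0,0,0,0,0,0,100]

```text
time_s: 1.27
position: [488.6, -302.0, 247.1]
orientation: [[0.77, 0.637, -0.001], [0.637, -0.77, 0.0], [-0.0, -0.001, -1.0]]
force: [-1.0, -0.5, 0.2]
grip_width: 93.8
```

```bash
python3 - <<'E'
from h import *
c=shot('wrist'); save(c['frame'],'w1'); s=monitor.read_state()
print(s['position'],s['orientation'].round(3),s['qpos'].round(2)); cam=-c['R'].T@c['t']
print(cam, s['orientation'].T@(cam-s['position']), (c['R']@s['orientation']).round(3), c['vfov'])
for p in ((506.5,-285,44),(461,-320,87)): print(proj(c,p))
E
```

```text
[ 488.50486261 -302.18192992  247.22335559] [[ 0.771  0.637 -0.   ]
 [ 0.637 -0.771  0.   ]
 [-0.    -0.    -1.   ]] [-0.62  0.34  1.42 -0.    1.38  0.26]
[ 548.80345321 -252.39955934  404.47446955] [ 7.81697117e+01 -6.10378386e-02 -1.57262868e+02] [[-0.001  1.     0.   ]
 [-0.963 -0.001 -0.268]
 [-0.268 -0.     0.963]] 71.8167929185295
[307.02232871 199.10765619]
[304.95278517 261.87387542]
```

View pics/w1.png

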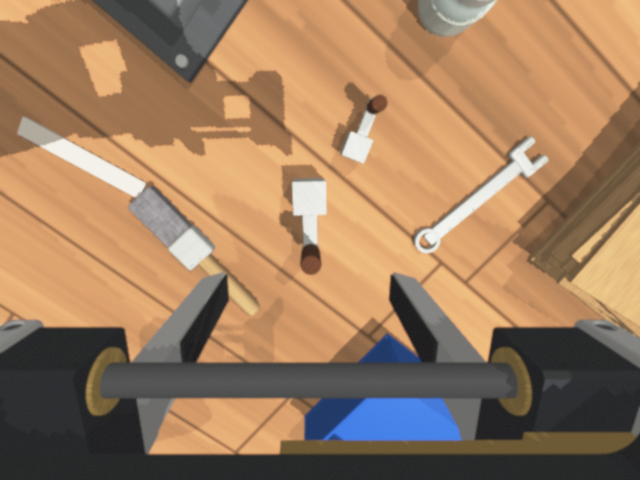

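The large crank's hub is at (310,198) and its handle at (311,260), with the jaws almost along its y axis. I'll get exact values from the wrist depth image.

```bash
cat >> h.py <<'E'
def cloud(c):
    f=foc(c); v,u=np.mgrid[0:480,0:640]; d=c['depth']
    P=np.stack([(u-float(c['cx']))/f*d,(v-float(c['cy']))/f*d,d],-1)
    return (P-c['t'])@c['R']
def seg(c,ctr,r,z0,z1):
    W=cloud(c); m=(c['depth']>0)&(W[...,2]>z0)&(W[...,2]<z1)&(np.hypot(W[...,0]-ctr[0],W[...,1]-ctr[1])<r)
    return W[m]
def rect(P): 
    (x,y),(w,h),a=cv2.minAreaRect(P[:,:2].astype(np.float32)); return np.round([x,y,w,h,a,np.median(P[:,2]),len(P)],1)
E
python3 - <<'E'
from h import *
c=load('wrist')
P=seg(c,(506,-285),28,41,47); print('hub',rect(P), P[:,:2].mean(0))
P=seg(c,(461,-320),20,80,92); print('handle',rect(P),P.mean(0))
P=seg(c,(490,-300),80,80,92); print('handle',rect(P),P.mean(0))
E
```

```text
hub [ 505.1 -288.7   45.7   35.6   40.6   44.  1111. ] [ 509.0189648  -285.82167646]
handle [ 462.6 -326.1   20.8   20.9   57.5   87.4  368. ] [ 463.12005189 -325.49507132   87.01991849]
handle [ 462.6 -326.1   20.8   20.9   57.5   87.4  368. ] [ 463.12005189 -325.49507132   87.01991849]
```

The hub centre is at about (508.8, −285.5) and the arm points at about 221°, so a small shift and a 1° turn line me up. Now I descend and grip.

Call:
carry_out:
  motion: [13,0,10,0,0,-0.6,100,13,0,15,0,0,-0.6,100,0,0,36,0,0,0,100,0,0,36,0,0,0,100,0,0,36,0,0,0,100,0,0,36,0,0,0,100,0,0,25,0,0,0,100,0,0,14,0,0,0,100,0,0,10,0,0,0,100,0,0,0,0,0,0,50,0,0,0,0,0,0,20,0,0,0,0,0,0,20,0,0,0,0,0,0,20,0,0,0,0,0,0,20,0,0,0,0,0,0,20,0,0,0,0,0,0,20,0,0,0,0,0,0,20,0,0,0,0,0,0,20]
  newtons: 40

```text
time_s: 2.82
position: [508.6, -285.3, 29.6]
orientation: [[0.755, 0.656, 0.0], [0.656, -0.755, -0.0], [0.0, 0.0, -1.0]]
force: [-0.6, 0.4, 0.4]
grip_width: 37.3
```

Call:
carry_out:
  motion: [0,0,-10,0,0,0,20,0,0,-25,0,0,0,20,0,0,-35,0,0,0,20,0,0,-30,0,0,0,20,0,0,-20,0,0,0,20,15,-13,0,0,0,0,20,25,-22,0,0,0,0,20,25,-22,0,0,0,0,20,25,-22,0,0,0,0,20,25,-22,0,0,0,0,20,20,-20,0,0,0,0,20,15,-13,0,0,0,0,20,0,0,0,0,0,0,20,0,0,0,0,0,0,20,0,0,0,0,0,0,20]

```text
time_s: 4.07
position: [533.8, -86.3, 149.7]
orientation: [[0.755, 0.656, -0.0], [0.656, -0.755, -0.0], [-0.0, 0.0, -1.0]]
force: [1.0, -0.0, -3.0]
grip_width: 35.8
```

```bash
python3 - <<'E'
from h import *
c=shot('wrist'); save(c['frame'],'w2'); s=monitor.read_state()
np.save('s.npy',np.r_[s['position'],s['orientation'].ravel()])
print(s['position'],s['force'],s['qpos'].round(2),s['grip_width'])
for p in ((591,-36,78),): print(proj(c,p))
for z0,z1,r in ((79.5,85,22),(74,83,25),(55,83,25),(48,52,35),(43,47.4,65)):
    P=seg(c,(591,-36),r,z0,z1); print(z0,z1,rect(P) if len(P)>3 else len(P), P.mean(0))
E
```

```text
[533.75090084 -86.57448716 149.60317814] [-0.62619924 -0.18425686 -3.68695842] [-0.23  0.36  1.64 -0.    1.15  0.63] 35.91980226138454
[307.80938109 151.20166921]
79.5 85 [594.5 -37.   12.4  12.   75.6  81.  342. ] [594.55029195 -37.21473742  81.05713126]
74 83 [594.5 -37.3  16.   15.9  74.9  80.3 597. ] [594.54387098 -37.13358123  79.73729411]
55 83 [594.5 -37.3  16.   15.9  74.9  80.3 597. ] [594.54387098 -37.13358123  79.73729411]
48 52 [ 594.1  -33.1   49.    58.9   69.8   50.  1905. ] [594.68745977 -36.97999787  50.04344513]
43 47.4 [ 594.4  -37.3   75.5   75.3   89.2   45.9 7264. ] [595.7825974  -36.0060919   45.84307234]
```

View pics/w2.png

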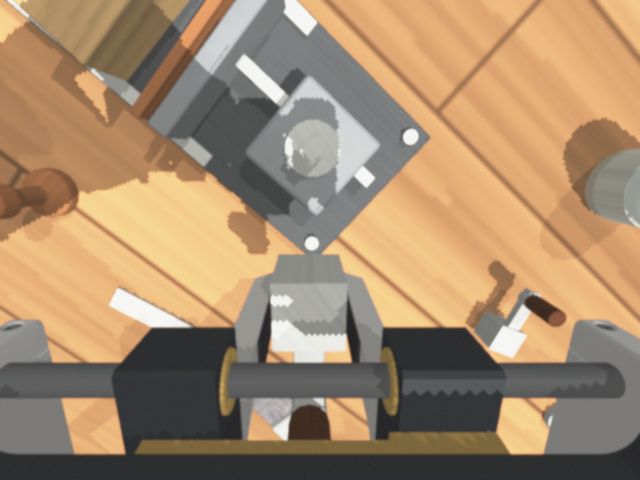

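The shaft shows at about (310,148) with its sides at 75° (mod 90°), centre (594.5, −37.2), and the crank sits squarely in the jaws. Next I measure the hub in the same picture so that calibration errors cancel.

```bash
python3 - <<'E'
from h import *
c=load('wrist'); s=np.load('s.npy'); p=s[:3]; R=s[3:].reshape(3,3)
P=seg(c,p,60,120,172); T=(P-p)@R
for z0,z1 in ((161.5,168),(159,161.4),(152,158)):
    m=(P[:,2]>z0)&(P[:,2]<z1)&(abs(T[:,1])<17)
    Q=T[m]; print(z0,m.sum(), 'tool x',np.percentile(Q[:,0],[0,1,50,99,100]).round(1),'y',np.percentile(Q[:,1],[1,50,99]).round(1),'z',np.median(P[m][:,2]).round(1))
h,e=np.histogram(P[:,2],np.arange(120,173,2)); print(dict(zip(e,h)))
f=(T[:,0]>15)&(T[:,0]<22)&(abs(T[:,1])<17); Q=T[f]
print('front face',f.sum(), np.median(Q[:,0]), np.polyfit(Q[:,1],Q[:,0],1), np.percentile(P[f][:,2],[1,99]))
d=np.array([594.5,-37.2])-p[:2]; print('d tool',R[:2,:2].T@d, 'xang',np.degrees(np.arctan2(R[1,0],R[0,0])))
E
```

```text
161.5 5231 tool x [-59.1 -55.1   0.3  18.2  18.8] y [-16.6  -0.   16.7] z 163.9
159 682 tool x [-59.  -56.9 -24.8  18.5  18.7] y [-14.9  -0.5  15.2] z 159.9
152 357 tool x [-59.1 -58.8  18.   18.7  19. ] y [-16.7  -0.   16.6] z 155.1
{np.int64(120): np.int64(66), np.int64(122): np.int64(63), np.int64(124): np.int64(66), np.int64(126): np.int64(74), np.int64(128): np.int64(70), np.int64(130): np.int64(105), np.int64(132): np.int64(100), np.int64(134): np.int64(107), np.int64(136): np.int64(131), np.int64(138): np.int64(141), np.int64(140): np.int64(129), np.int64(142): np.int64(145), np.int64(144): np.int64(141), np.int64(146): np.int64(160), np.int64(148): np.int64(151), np.int64(150): np.int64(174), np.int64(152): np.int64(196), np.int64(154): np.int64(190), np.int64(156): np.int64(212), np.int64(158): np.int64(630), np.int64(160): np.int64(412), np.int64(162): np.int64(3200), np.int64(164): np.int64(2380), np.int64(166): np.int64(261), np.int64(168): np.int64(260), np.int64(170): np.int64(272)}
front face 2341 18.05950021032124 [1.63074286e-03 1.78336295e+01] [120.78070215 164.88388508]
d tool [78.24234086  2.53555431] xang 40.95896026123921
```

Call:
carry_out:
  motion: [10,0.5,0,0,0,0,20,24,0.5,0,0,0,0,20,24,0.5,0,0,0,0,20,13,0.5,0,0,0,0,20,7.1,0.5,0,0,0,0,20,0,0,0,0,0,-5,20,0,0,0,0,0,-6.5,20,0,0,0,0,0,-6.5,20,0,0,0,0,0,-6.5,20,0,0,0,0,0,-5.5,20,0,0,0,0,0,-4,20,0,0,10,0,0,0,20,0,0,13,0,0,0,20,0,0,7,0,0,0,20,0,0,0,0,0,0,20,0,0,0,0,0,0,20,0,0,0,0,0,0,20]

```text
time_s: 5.53
position: [594.7, -36.6, 119.9]
orientation: [[0.26, 0.966, 0.001], [0.966, -0.26, -0.0], [0.0, 0.001, -1.0]]
force: [0.1, 0.3, -3.2]
grip_width: 35.5
```

```bash
python3 - <<'E'
from h import *
s=monitor.read_state(); R=s['orientation']; p=s['position']
print(p.round(2),s['force'].round(2),s['wrist_torque'].round(2),s['qpos'].round(2))
print('xang',np.degrees(np.arctan2(R[1,0],R[0,0])),'err tool',R[:2,:2].T@(np.array([594.5,-37.2])-p[:2]))
c=shot('wrist'); P=seg(c,p,60,90,140); T=(P-p)@R
m=(P[:,2]>131)&(P[:,2]<137)&(T[:,0]>-20)&(abs(T[:,1])<17)
print(len(P),m.sum(),T[m].max(0),np.median(P[m][:,2]))
P=seg(c,p,30,70,88); print('shaft',rect(P),P.mean(0)) if len(P)>9 else print('no shaft seen',len(P))
P=seg(c,p,70,43,47.4); print('box',rect(P))
E
```

```text
[594.71 -36.57 119.87] [ 0.05  0.3  -3.19] [-0.01 -0.11  0.  ] [-0.12  0.5   1.5   0.    1.14  0.14]
xang 74.94902207359117 err tool [-0.66671107 -0.03475544]
9538 4963 [ 18.51555229  16.98846185 -11.17294201] 134.0171838252005
no shaft seen 0
box [ 594.5  -33.7   69.6   75.3   89.2   45.9 4476. ]
```

Call:
carry_out:
  motion: [-0.7,0,4,0,0,0,20,0,0,4,0,0,0,20,0,0,3,0,0,0,20,0,0,2,0,0,0,20,0,0,1.5,0,0,0,20,0,0,1.5,0,0,0,20,0,0,0,0,0,0,20]

```text
time_s: 6.17
position: [594.2, -37.1, 103.2]
orientation: [[0.259, 0.966, -0.0], [0.966, -0.259, 0.0], [-0.0, -0.0, -1.0]]
force: [0.4, -0.0, -3.5]
grip_width: 36.2
```

It is entering cleanly, with the hub's underside below the shaft top and no contact force.

Call:
carry_out:
  motion: [0,0,2,0,0,0,20,0,0,3,0,0,0,20,0,0,3,0,0,0,20,0,0,3,0,0,0,20,0,0,3,0,0,0,20,0,0,3,0,0,0,20,0,0,2,0,0,0,20,0,0,1,0,0,0,20,0,0,1,0,0,0,20,0,0,0,0,0,0,20]

```text
time_s: 7.0
position: [594.2, -37.1, 82.3]
orientation: [[0.259, 0.966, -0.0], [0.966, -0.259, 0.0], [-0.0, -0.0, -1.0]]
force: [-0.5, 0.8, -3.4]
grip_width: 36.3
```

Call:
carry_out:
  motion: [0,0,0.8,0,0,0,20,0,0,0.8,0,0,0,20,0,0,0.6,0,0,0,20,0,0,0,0,0,0,20]

```text
time_s: 7.33
position: [594.3, -37.1, 80.2]
orientation: [[0.259, 0.966, -0.0], [0.966, -0.259, 0.0], [0.0, -0.0, -1.0]]
force: [0.6, 0.2, -3.3]
grip_width: 36.0
```

The crank is seated to within about 0.5 mm and will drop the rest. I'll release, rise, then check that it is home and estimate the free travel.

Call:
carry_out:
  motion: [0,0,0,0,0,0,60,0,0,0,0,0,0,100,0,0,0,0,0,0,100,0,0,0,0,0,0,100,0,0,0,0,0,0,100,0,0,-10,0,0,0,100,0,0,-25,0,0,0,100,0,0,-30,0,0,0,100,0,0,-25,0,0,0,100,0,0,-10,0,0,0,100,0,0,0,0,0,0,100,0,0,0,0,0,0,100]

```text
time_s: 8.33
position: [594.1, -37.1, 179.8]
orientation: [[0.259, 0.966, -0.0], [0.966, -0.259, -0.0], [-0.0, -0.0, -1.0]]
force: [0.2, 0.3, -1.6]
grip_width: 93.7
```

```bash
python3 - <<'E'
from h import *
s=monitor.read_state(); R=s['orientation']; p=s['position']; print(p.round(2),s['force'].round(2),s['grip_width'])
c=shot('wrist'); save(c['frame'],'w3')
P=seg(c,(594.4,-37.2),27,91.5,97); print('hubtop',rect(P),P.mean(0))
P=seg(c,(578.3,-97.1),16,120,145); print('handle',(rect(P),P.mean(0)) if len(P)>9 else len(P))
t=shot('top'); 
for nm,cc in (('wrist',c),('top',t)):
    W=cloud(cc); m=(cc['depth']>0)&(abs(W[...,0]-594)<40)&(W[...,1]>0)&(W[...,1]<320)&(W[...,2]>5)&(W[...,2]<80)
    Q=W[m]; print(nm)
    for y in range(0,320,4):
        q=Q[(Q[:,1]>=y)&(Q[:,1]<y+4)][:,2]
        if len(q)>4: print(y,len(q),np.percentile(q,[10,50,90]).round(0),end=' | ')
    print()
E
```

```text
[594.09 -37.11 179.81] [ 0.21  0.3  -1.61] 93.7416709898362
hubtop [ 593.4  -40.    42.9   36.    75.5   94.1 2135. ] [594.38945159 -36.4140993   94.0562441 ]
handle (array([579.4, -93. ,  15.2,  21.8,  74.8, 136.5, 830. ]), array([579.7282769 , -91.57576541, 133.48602932]))
wrist
0 635 [12. 23. 43.] | 4 341 [11. 12. 32.] | 8 345 [11. 12. 32.] | 12 349 [11. 12. 32.] | 16 351 [11. 12. 32.] | 20 350 [11. 12. 32.] | 24 359 [11. 12. 32.] | 28 362 [11. 12. 32.] | 32 364 [11. 12. 32.] | 36 370 [11. 12. 32.] | 40 374 [11. 12. 32.] | 44 562 [12. 38. 60.] | 48 521 [59. 60. 61.] | 52 525 [59. 60. 61.] | 56 532 [59. 60. 61.] | 60 294 [58. 60. 61.] | 64 823 [21. 50. 64.] | 68 570 [63. 64. 65.] | 72 318 [63. 64. 65.] | 80 305 [11. 12. 13.] | 84 411 [11. 12. 13.] | 88 418 [11. 12. 13.] | 92 421 [11. 12. 13.] | 96 420 [11. 12. 13.] | 100 431 [11. 12. 13.] | 104 1696 [12. 43. 67.] | 108 1182 [24. 67. 69.] | 112 678 [67. 68. 69.] | 116 683 [67. 68. 69.] | 120 675 [67. 68. 69.] | 124 702 [67. 68. 69.] | 128 712 [67. 68. 69.] | 132 717 [67. 68. 69.] | 136 693 [67. 68. 69.] | 140 563 [67. 68. 69.] | 144
[... 317 characters left out ...]
9. 71.] | 156 71 [67. 69. 70.] | 160 74 [67. 69. 70.] | 164 57 [67. 68. 70.] | 168 7 [67. 68. 69.] | 180 20 [13. 14. 16.] | 184 66 [11. 13. 15.] | 188 64 [11. 13. 15.] | 192 69 [11. 13. 15.] | 196 65 [11. 12. 15.] | 200 70 [11. 12. 15.] | 204 63 [11. 13. 15.] | 208 73 [10. 13. 15.] | 212 66 [10. 13. 15.] | 216 66 [11. 13. 15.] | 220 70 [11. 13. 15.] | 224 62 [11. 13. 15.] | 228 69 [11. 13. 15.] | 232 326 [13. 36. 56.] | 236 107 [55. 58. 63.] | 240 85 [60. 63. 64.] | 244 78 [61. 63. 65.] | 248 82 [61. 63. 66.] | 252 65 [61. 63. 66.] | 256 68 [61. 63. 65.] | 260 15 [61. 62. 63.] | 276 20 [13. 15. 16.] | 280 60 [12. 13. 15.] | 284 70 [11. 13. 15.] | 288 63 [11. 13. 15.] | 292 15 [10. 12. 12.] |
```

View pics/w3.png

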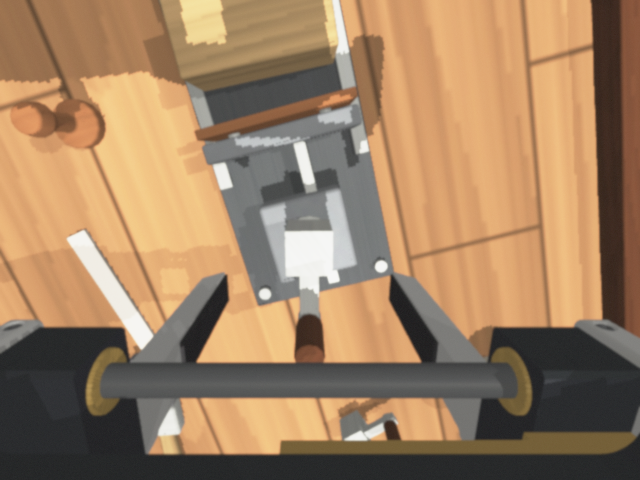

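The hub top is at 94 mm, so the crank is fully home, with its arm pointing at 255°. The plate face is at y≈75, the former spans about 106–166 and the pad face is at about 234, so the free travel is roughly 98 mm (about 16 rad). Now I grip the handle lightly.

Call:
carry_out:
  motion: [-10,0,0,0,0,0,55,-26,0.2,0,0,0,0,55,-20,0.2,0,0,0,0,55,-6,0,0,0,0,0,55,0,0,5,0,0,0,55,0,0,15,0,0,0,55,0,0,20,0,0,0,55,0,0,13,0,0,0,55,0,0,6,0,0,0,55,0,0,0,0,0,0,30,0,0,0,0,0,0,15,0,0,0,0,0,0,15,0,0,0,0,0,0,15,0,0,0,0,0,0,15,0,0,0,0,0,0,15]
  newtons: 15

```text
time_s: 9.68
position: [578.9, -97.2, 121.9]
orientation: [[0.259, 0.966, 0.001], [0.966, -0.259, -0.0], [-0.0, 0.001, -1.0]]
force: [-0.0, -0.1, 2.3]
grip_width: 21.7
```

Call:
carry_out:
  motion: [0.2,-4.9,0,0,0,0,15,0.56,-4.8,0,0,0,0,15,2.27,-9.46,0,0,0,0,15,3.72,-8.99,0,0,0,0,15,5.08,-8.3,0,0,0,0,15,6.32,-7.4,0,0,0,0,15,7.4,-6.32,0,0,0,0,15,8.3,-5.08,0,0,0,0,15,8.99,-3.72,0,0,0,0,15,9.46,-2.27,0,0,0,0,15,9.7,-0.76,0,0,0,0,15]

```text
time_s: 10.6
position: [534.4, -20.4, 121.6]
orientation: [[0.259, 0.966, 0.0], [0.966, -0.259, -0.0], [-0.0, 0.0, -1.0]]
force: [2.2, -3.8, 3.8]
grip_width: 21.9
```

```bash
cat > f.py <<'E'
from h import *
s=monitor.read_state(); p=s['position']; r=p[:2]-[594.4,-37.2]; rad=np.hypot(*r); u=r/rad; t=np.array([u[1],-u[0]]); F=s['force'][:2]
print('pos',p.round(1),'r %.1f alpha(cw from 255.2) %.1f'%(rad,(255.2-np.degrees(np.arctan2(r[1],r[0])))%360),'Frad %.1f Ftan %.1f Fz %.1f'%(F@u,F@t,s['force'][2]),'T',s['wrist_torque'].round(2),'w',s['grip_width'].round(1))
E
python3 f.py
```

```text
Traceback (most recent call last):
  File "f.py", line 3, in <module>
    print('pos',p.round(1),'r %.1f alpha(cw from 255.2) %.1f'%(rad,(255.2-np.degrees(np.arctan2(r[1],r[0])))%360),'Frad %.1f Ftan %.1f Fz %.1f'%(F@u,F@t,s['force'][2]),'T',s['wrist_torque'].round(2),'w',s['grip_width'].round(1))
                                                                                                                                                                                                           ^^^^^^^^^^^^^^^^^^^^^
AttributeError: 'float' object has no attribute 'round'
```

It drags 3 N tangentially, as expected, and the circle is right. I continue with half turns.

Call:
carry_out:
  motion: [9.7,0.76,0,0,0,0,15,9.46,2.27,0,0,0,0,15,8.99,3.72,0,0,0,0,15,8.3,5.08,0,0,0,0,15,7.4,6.32,0,0,0,0,15,6.32,7.4,0,0,0,0,15,5.08,8.3,0,0,0,0,15,3.72,8.99,0,0,0,0,15,2.27,9.46,0,0,0,0,15,0.76,9.7,0,0,0,0,15,-0.76,9.7,0,0,0,0,15,-2.27,9.46,0,0,0,0,15,-3.72,8.99,0,0,0,0,15,-5.08,8.3,0,0,0,0,15,-6.32,7.4,0,0,0,0,15,-7.4,6.32,0,0,0,0,15,-8.3,5.08,0,0,0,0,15,-8.99,3.72,0,0,0,0,15,-9.46,2.27,0,0,0,0,15,-9.7,0.76,0,0,0,0,15]

```text
time_s: 12.27
position: [654.8, -52.1, 121.7]
orientation: [[0.258, 0.966, 0.001], [0.966, -0.258, 0.001], [0.001, 0.0, -1.0]]
force: [1.2, 4.9, 5.4]
grip_width: 21.6
```

```bash
sed -i "s/s\['grip_width'\].round(1)/round(s['grip_width'],1)/" f.py; python3 f.py
```

```text
pos [654.8 -52.1 121.7] r 62.3 alpha(cw from 255.2) 269.1 Frad 0.0 Ftan -5.1 Fz 5.4 T [ 0.76 -0.11  0.02] w 21.6
```

Call:
carry_out:
  motion: [-9.7,-0.76,0,0,0,0,15,-9.46,-2.27,0,0,0,0,15,-8.99,-3.72,0,0,0,0,15,-8.3,-5.08,0,0,0,0,15,-7.4,-6.32,0,0,0,0,15,-6.32,-7.4,0,0,0,0,15,-5.08,-8.3,0,0,0,0,15,-3.72,-8.99,0,0,0,0,15,-2.27,-9.46,0,0,0,0,15,-0.76,-9.7,0,0,0,0,15,0.76,-9.7,0,0,0,0,15,2.27,-9.46,0,0,0,0,15,3.72,-8.99,0,0,0,0,15,5.08,-8.3,0,0,0,0,15,6.32,-7.4,0,0,0,0,15,7.4,-6.32,0,0,0,0,15,8.3,-5.08,0,0,0,0,15,8.99,-3.72,0,0,0,0,15,9.46,-2.27,0,0,0,0,15,9.7,-0.76,0,0,0,0,15]

```text
time_s: 13.93
position: [534.4, -20.3, 121.6]
orientation: [[0.259, 0.966, -0.0], [0.966, -0.259, -0.0], [-0.0, -0.0, -1.0]]
force: [2.0, -4.4, 4.0]
grip_width: 22.0
```

```bash
python3 f.py
```

```text
pos [534.4 -20.3 121.6] r 62.4 alpha(cw from 255.2) 90.9 Frad -3.1 Ftan -3.7 Fz 4.0 T [-0.88 -0.54 -0.01] w 22.0
```

Call:
carry_out:
  motion: [9.7,0.76,0,0,0,0,15,9.46,2.27,0,0,0,0,15,8.99,3.72,0,0,0,0,15,8.3,5.08,0,0,0,0,15,7.4,6.32,0,0,0,0,15,6.32,7.4,0,0,0,0,15,5.08,8.3,0,0,0,0,15,3.72,8.99,0,0,0,0,15,2.27,9.46,0,0,0,0,15,0.76,9.7,0,0,0,0,15,-0.76,9.7,0,0,0,0,15,-2.27,9.46,0,0,0,0,15,-3.72,8.99,0,0,0,0,15,-5.08,8.3,0,0,0,0,15,-6.32,7.4,0,0,0,0,15,-7.4,6.32,0,0,0,0,15,-8.3,5.08,0,0,0,0,15,-8.99,3.72,0,0,0,0,15,-9.46,2.27,0,0,0,0,15,-9.7,0.76,0,0,0,0,15]

```text
time_s: 15.6
position: [654.8, -52.1, 121.7]
orientation: [[0.258, 0.966, 0.001], [0.966, -0.258, 0.001], [0.001, 0.0, -1.0]]
force: [1.4, 3.5, 5.2]
grip_width: 21.9
```

```bash
python3 f.py; python3 - <<'E'
from h import *
t=shot('top'); save(cv2.resize(t['frame'][150:300,120:340],None,fx=3.6,fy=3.6,interpolation=cv2.INTER_CUBIC),'t2')
W=cloud(t); m=(t['depth']>0)&(abs(W[...,0]-594)<50)&(W[...,1]>20)&(W[...,1]<290)&(W[...,2]>5)&(W[...,2]<80); Q=W[m]
for y in range(100,270,3):
    q=Q[(Q[:,1]>=y)&(Q[:,1]<y+3)][:,2]
    if len(q)>4: print(y,np.percentile(q,[10,50,90]).round(0),end=' | ')
P=Q[(Q[:,2]>65)&(Q[:,2]<72)]; print(rect(P))
E
```

```text
pos [654.8 -52.1 121.7] r 62.2 alpha(cw from 255.2) 269.1 Frad 0.5 Ftan -3.7 Fz 5.2 T [ 0.82 -0.17 -0.01] w 21.9
103 [13. 14. 15.] | 106 [12. 14. 16.] | 109 [13. 41. 58.] | 112 [30. 60. 62.] | 115 [59. 61. 63.] | 118 [58. 61. 63.] | 121 [59. 61. 63.] | 124 [58. 61. 63.] | 127 [57. 59. 62.] | 130 [45. 55. 65.] | 133 [61. 64. 66.] | 136 [63. 65. 67.] | 139 [63. 67. 70.] | 142 [67. 69. 71.] | 145 [67. 69. 71.] | 148 [67. 69. 71.] | 151 [67. 69. 71.] | 154 [67. 69. 71.] | 157 [67. 69. 71.] | 160 [67. 69. 71.] | 163 [67. 69. 71.] | 166 [67. 69. 71.] | 169 [67. 69. 70.] | 172 [67. 69. 71.] | 175 [67. 69. 71.] | 178 [67. 69. 71.] | 181 [67. 69. 71.] | 184 [67. 69. 70.] | 187 [67. 69. 71.] | 190 [67. 69. 71.] | 193 [67. 69. 71.] | 196 [67. 69. 71.] | 199 [66. 67. 69.] | 214 [13. 14. 16.] | 217 [11. 13. 15.] | 220 [10. 13. 15.] | 223 [11. 13. 15.] | 226 [11. 13. 15.] | 229 [11. 13. 15.] | 232 [13. 35. 55.] | 235 [12. 57. 59.] | 238 [56. 60. 64.] | 241 [61. 63. 65.] | 244 [61. 64. 69.] | 247 [61. 63. 69.] | 250 [61. 63. 70.] | 253 [61. 63. 67.] | 256 [61. 63. 66.] | 259 [60. 62. 64.] | [ 594.1  186.1  145.7   99.9   89.8   68.7 1583. ]
```

View pics/t2.png

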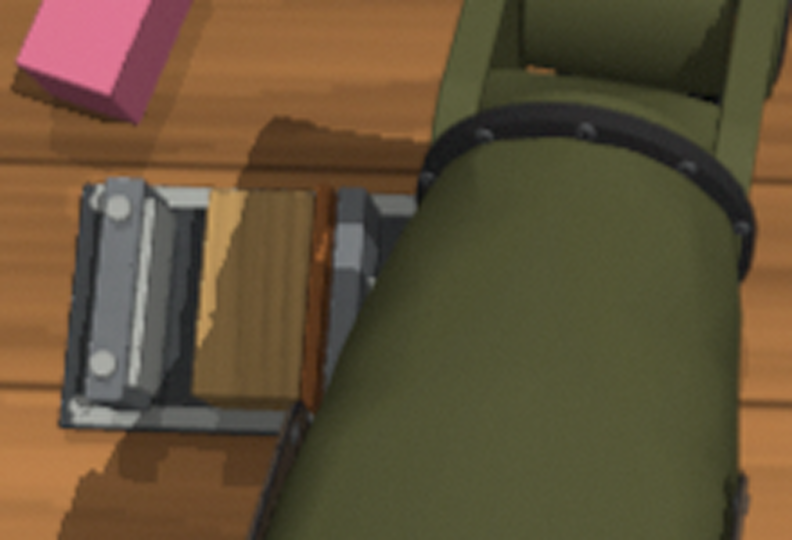

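The plate is now pushing the block, with about 32 mm (roughly 305°) left to the pad. I make one more half turn, then go slowly.

Call:
carry_out:
  motion: [-9.7,-0.76,0,0,0,0,15,-9.46,-2.27,0,0,0,0,15,-8.99,-3.72,0,0,0,0,15,-8.3,-5.08,0,0,0,0,15,-7.4,-6.32,0,0,0,0,15,-6.32,-7.4,0,0,0,0,15,-5.08,-8.3,0,0,0,0,15,-3.72,-8.99,0,0,0,0,15,-2.27,-9.46,0,0,0,0,15,-0.76,-9.7,0,0,0,0,15,0.76,-9.7,0,0,0,0,15,2.27,-9.46,0,0,0,0,15,3.72,-8.99,0,0,0,0,15,5.08,-8.3,0,0,0,0,15,6.32,-7.4,0,0,0,0,15,7.4,-6.32,0,0,0,0,15,8.3,-5.08,0,0,0,0,15,8.99,-3.72,0,0,0,0,15,9.46,-2.27,0,0,0,0,15,9.7,-0.76,0,0,0,0,15]

```text
time_s: 17.32
position: [534.4, -20.3, 121.6]
orientation: [[0.259, 0.966, -0.0], [0.966, -0.259, -0.0], [-0.0, -0.0, -1.0]]
force: [2.2, -4.5, 4.5]
grip_width: 21.8
```

```bash
python3 f.py; python3 - <<'E'
from h import *
t=shot('top')
W=cloud(t); m=(t['depth']>0)&(abs(W[...,0]-594)<50)&(W[...,1]>120)&(W[...,1]<270)&(W[...,2]>5)&(W[...,2]<80); Q=W[m]
for x0 in (545,570,595,620):
    q=Q[(Q[:,0]>=x0)&(Q[:,0]<x0+25)]; b=q[(q[:,2]>66)&(q[:,2]<72)&(q[:,1]<234)]; p=q[(q[:,2]>44)&(q[:,2]<58)&(q[:,1]>225)&(q[:,1]<250)]
    print(x0,'block far',np.percentile(b[:,1],[98,100]) if len(b) else 0,'pad',np.percentile(p[:,1],[0,10,50]) if len(p) else 0,len(p))
E
python3 f.py
```

```text
pos [534.4 -20.3 121.6] r 62.3 alpha(cw from 255.2) 90.9 Frad -3.4 Ftan -3.7 Fz 4.5 T [-0.93 -0.56 -0.01] w 21.8
545 block far [217.61884338 218.78232562] pad [233.47525413 233.7495777  235.31858611] 56
570 block far [216.45221979 218.94338811] pad [233.16345497 233.53964403 234.61354472] 50
595 block far [217.2545322  218.79368659] pad [232.44354985 233.19640472 234.15753089] 48
620 block far [216.2301889  217.85463945] pad [232.30683198 232.97679679 234.00663623] 48
pos [534.8 -19.1 121.6] r 62.3 alpha(cw from 255.2) 92.1 Frad -0.1 Ftan -1.0 Fz 6.3 T [-0.44 -0.   -0.04] w 21.8
```

About 15 mm (roughly 140°) is left. I turn the hand 45° in place on the freely spinning handle, so the jaws are tangential where contact is expected, then wind another 72°.

Call:
carry_out:
  motion: [0,0,0,0,0,5,15,0,0,0,0,0,6,15,0,0,0,0,0,6,15,0,0,0,0,0,6,15,0,0,0,0,0,6,15,0,0,0,0,0,6,15,0,0,0,0,0,6,15,0,0,0,0,0,4,15,7.4,-6.32,0,0,0,0,15,8.3,-5.08,0,0,0,0,15,8.99,-3.72,0,0,0,0,15,9.46,-2.27,0,0,0,0,15,9.7,-0.76,0,0,0,0,15,9.7,0.76,0,0,0,0,15,9.46,2.27,0,0,0,0,15,8.99,3.72,0,0,0,0,15]

```text
time_s: 18.7
position: [591.2, 25.4, 121.4]
orientation: [[0.866, 0.501, -0.001], [0.501, -0.866, -0.0], [-0.001, -0.001, -1.0]]
force: [-3.1, -3.7, 5.7]
grip_width: 21.8
```

```bash
python3 f.py
```

```text
pos [591.2  25.4 121.4] r 62.7 alpha(cw from 255.2) 162.3 Frad -3.6 Ftan -3.3 Fz 5.7 T [-0.84  0.66 -0.01] w 21.8
```

Call:
carry_out:
  motion: [4.25,2.38,0,0,0,0,15,4.05,2.7,0,0,0,0,15,3.82,3.01,0,0,0,0,15,3.57,3.3,0,0,0,0,15,3.3,3.57,0,0,0,0,15,3.01,3.82,0,0,0,0,15,2.7,4.05,0,0,0,0,15,2.38,4.25,0,0,0,0,15]

```text
time_s: 19.37
position: [628.1, 15.8, 121.4]
orientation: [[0.866, 0.501, -0.001], [0.501, -0.866, 0.001], [-0.001, -0.001, -1.0]]
force: [-2.2, 2.7, 6.9]
grip_width: 21.7
```

```bash
python3 f.py; python3 - <<'E'
from h import *
t=shot('top')
W=cloud(t); m=(t['depth']>0)&(abs(W[...,0]-594)<50)&(W[...,1]>120)&(W[...,1]<270)&(W[...,2]>5)&(W[...,2]<80); Q=W[m]
for x0 in (545,570,595,620):
    q=Q[(Q[:,0]>=x0)&(Q[:,0]<x0+25)]; b=q[(q[:,2]>66)&(q[:,2]<72)&(q[:,1]<234)]; p=q[(q[:,2]>44)&(q[:,2]<58)&(q[:,1]>225)&(q[:,1]<250)]
    print(x0,'block far',np.percentile(b[:,1],[98,100]) if len(b) else 0,'pad',np.percentile(p[:,1],[0,10,50]) if len(p) else 0,len(p))
E
python3 f.py
```

```text
pos [628.1  15.8 121.4] r 62.8 alpha(cw from 255.2) 197.6 Frad 1.1 Ftan -3.3 Fz 6.9 T [ 0.4   0.56 -0.01] w 21.7
545 block far [228.49957882 230.34581893] pad [234.55412448 234.9266726  237.21211214] 25
570 block far [229.23772095 230.1211307 ] pad [233.61944523 234.79842669 237.15639649] 34
595 block far [228.23808216 229.85458016] pad [233.20733047 234.47377711 236.34602812] 30
620 block far [228.15056277 229.62998095] pad [233.39825394 233.9740897  236.55087153] 22
pos [628.6  15.3 121.4] r 62.7 alpha(cw from 255.2) 198.3 Frad 1.9 Ftan -2.6 Fz 7.0 T [0.46 0.37 0.01] w 21.7
```

Call:
carry_out:
  motion: [1.4,2.93,0,0,0,0,15,1.24,3.0,0,0,0,0,15,1.08,3.06,0,0,0,0,15,0.92,3.11,0,0,0,0,15,0.76,3.16,0,0,0,0,15,0.59,3.19,0,0,0,0,15,0.42,3.22,0,0,0,0,15,0.25,3.24,0,0,0,0,15]

```text
time_s: 20.08
position: [646.5, -2.3, 121.5]
orientation: [[0.866, 0.501, -0.0], [0.501, -0.866, 0.001], [0.0, -0.001, -1.0]]
force: [-0.0, 3.7, 6.2]
grip_width: 21.9
```

```bash
python3 f.py
```

```text
pos [646.5  -2.3 121.5] r 62.7 alpha(cw from 255.2) 221.3 Frad 2.1 Ftan -3.1 Fz 6.2 T [ 0.76  0.2  -0.04] w 21.9
```

Call:
carry_out:
  motion: [0.06,1.62,0,0,0,0,15,0.02,1.62,0,0,0,0,15,-0.02,1.62,0,0,0,0,15,-0.06,1.62,0,0,0,0,15]

```text
time_s: 20.42
position: [649.7, -7.8, 121.6]
orientation: [[0.866, 0.501, -0.0], [0.501, -0.866, 0.001], [0.001, -0.001, -1.0]]
force: [0.6, 4.1, 6.3]
grip_width: 21.7
```

```bash
python3 f.py
```

```text
pos [649.7  -7.8 121.6] r 62.7 alpha(cw from 255.2) 227.2 Frad 2.5 Ftan -3.3 Fz 6.3 T [ 0.85  0.02 -0.06] w 21.7
```

Call:
carry_out:
  motion: [-0.11,1.62,0,0,0,0,15,-0.15,1.62,0,0,0,0,15,-0.19,1.61,0,0,0,0,15,-0.23,1.61,0,0,0,0,15]

```text
time_s: 20.75
position: [652.4, -13.7, 121.6]
orientation: [[0.866, 0.501, 0.0], [0.501, -0.866, 0.002], [0.001, -0.001, -1.0]]
force: [1.3, 3.9, 6.3]
grip_width: 21.8
```

```bash
python3 f.py
```

```text
pos [652.4 -13.7 121.6] r 62.6 alpha(cw from 255.2) 233.2 Frad 2.6 Ftan -3.2 Fz 6.3 T [ 0.87 -0.07 -0.05] w 21.8
```

Call:
carry_out:
  motion: [-0.28,1.6,0,0,0,0,15,-0.32,1.59,0,0,0,0,15,-0.36,1.58,0,0,0,0,15,-0.4,1.57,0,0,0,0,15]

```text
time_s: 21.08
position: [654.5, -19.7, 121.6]
orientation: [[0.866, 0.501, 0.0], [0.501, -0.866, 0.002], [0.001, -0.001, -1.0]]
force: [2.6, 5.6, 7.1]
grip_width: 21.8
```

```bash
python3 f.py
```

```text
pos [654.5 -19.7 121.6] r 62.6 alpha(cw from 255.2) 239.0 Frad 4.1 Ftan -4.6 Fz 7.1 T [ 1.13 -0.11  0.04] w 21.8
```

Contact: the tangential force is up from 3.2 to 4.6 N. Another 4.5°, then I read again.

Call:
carry_out:
  motion: [-0.44,1.56,0,0,0,0,15,-0.48,1.55,0,0,0,0,15,-0.52,1.54,0,0,0,0,15]

```text
time_s: 21.33
position: [655.6, -24.3, 121.6]
orientation: [[0.866, 0.501, 0.0], [0.501, -0.866, 0.002], [0.001, -0.002, -1.0]]
force: [1.4, 5.9, 7.6]
grip_width: 22.0
```

```bash
python3 f.py
```

```text
pos [655.6 -24.3 121.6] r 62.5 alpha(cw from 255.2) 243.3 Frad 2.6 Ftan -5.4 Fz 7.6 T [ 1.27 -0.18  0.04] w 22.0
```

The rise is now 2.2 N (about 22 N of clamping). One last small step takes it into the middle of the band, then I let go and rise straight up.

Call:
carry_out:
  motion: [-0.56,1.52,0,0,0,0,15]

```text
time_s: 21.42
position: [655.9, -25.9, 121.6]
orientation: [[0.866, 0.501, 0.0], [0.501, -0.866, 0.002], [0.001, -0.002, -1.0]]
force: [3.1, 6.0, 6.6]
grip_width: 21.7
```

```bash
python3 f.py
```

```text
pos [655.9 -25.9 121.6] r 62.5 alpha(cw from 255.2) 244.8 Frad 4.2 Ftan -5.4 Fz 6.6 T [ 1.3  -0.2   0.01] w 21.7
```

Call:
carry_out:
  motion: [0,0,0,0,0,0,30,0,0,0,0,0,0,45,0,0,0,0,0,0,60,0,0,0,0,0,0,60,0,0,-10,0,0,0,60,0,0,-25,0,0,0,60,0,0,-30,0,0,0,60,0,0,-30,0,0,0,60,0,0,-15,0,0,0,60,0,0,0,0,0,0,60,0,0,0,0,0,0,60]

```text
time_s: 22.33
position: [655.9, -27.5, 232.0]
orientation: [[0.866, 0.5, 0.001], [0.5, -0.866, -0.0], [0.001, 0.001, -1.0]]
force: [0.7, 0.5, -0.3]
grip_width: 56.7
```

```bash
python3 f.py; python3 - <<'E'
from h import *
c=shot('wrist'); save(c['frame'],'w4'); t=shot('top')
P=seg(c,(594.4,-37.2),27,91.5,97); print('hubtop',rect(P) if len(P)>9 else len(P))
Q=seg(t,(594,200),90,66,72); print('block top',rect(Q))
E
```

```text
pos [655.9 -27.5 232. ] r 62.3 alpha(cw from 255.2) 246.3 Frad 0.7 Ftan -0.4 Fz -0.3 T [-0.03  0.05  0.06] w 56.7
hubtop [ 594.7  -37.2   37.    36.    10.9   94.2 1308. ]
block top [ 598.5  213.    91.6  128.1   87.5   68.8 1486. ]
```

View pics/w4.png

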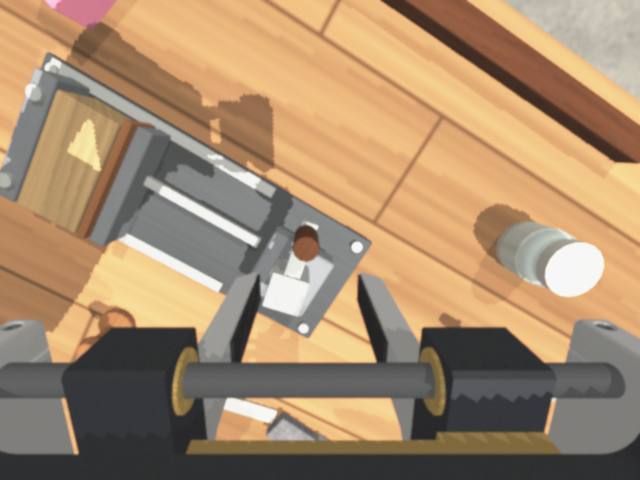

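The view shows the block at (75,160) held square between the plate (110,180) and the stop. The crank is still on the shaft with its hub at (285,295) and its top at 94.2 mm, and the gripper is clear. I'm handing it in.

```bash
python3 -c "
from h import *
print(finish_job())"
```

```text
the job is handed in; nothing more can be done
None
```

I fitted the larger crank onto the square shaft and wound it about 965° clockwise. The plate pushed the block across the bed and against the stop pad. I stopped when it was firm, let go and handed the job in at about 22 s.

- **Clamping force:** the tangential force at the handle rose from 3.2 N free drag to 5.4 N. That is about 22 N of clamping. By angle, about 12° of winding past contact suggests roughly 25 N. The last 1.5° step showed no further rise in the reading, though it is noisy by about 0.5 to 1 N.
- **Crank:** after release the hub's top was at 94.2 mm, against 94 mm when fully home, and its centre was within about 0.5 mm of the shaft's axis. The wrist force was back to about zero.
- **Block:** the last wrist picture shows it square between plate and stop. My final depth fit of its top in the top camera was no use: it came out 128 x 92 mm because it took in more than the block. So squareness rests on that picture and on the contact with both faces.
- **Bystanders:** I touched none of them in any move, but I did not measure their positions again at the end.

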